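# Find the socket that fits the press-foot nut and hold it there

## Task

I want to undo the big nut on the tin-press foot, but the three sockets look the same from outside: try them on the nut until you find the one that goes fully down over it. Finish holding that socket by its square adapter, upright and fully home on the nut, and do not let go, so that I can put the bar on; the program ends while holding it. The other sockets must stand upright on the bench at the end, and leave the empty tin, the wax block and the matchbox alone.

Things in the scene. Friction and masses are not known exactly. Their poses are not given: they have to be found in the camera images.
- socket_1: one of three dark steel hexagon sockets, all alike outside: round body 44 mm in diameter, 48 mm high, standing mouth down, with a bright square adapter 20 x 20 mm, 34 mm tall, fixed in its top (82 mm in all): grip that across two flats. About 0.3 kg. Origin: centre of the underside (the mouth); z up; x and y square to the adapter's flats. Bore: see socket_2 and socket_3.
- socket_2: second of the three sockets; outside, origin and axes as socket_1. In each socket a hexagonal bore opens downwards, 26 mm deep, two of its six flats square to x, flaring out by 1.5 mm on every side over the lowest 3 mm.
- socket_3: third of the three sockets; outside, origin and axes as socket_1. Across flats the three bores measure 22.0, 25.5 and 33.0 mm; which socket has which cannot be seen from outside and is not told here: it has to be tried on the nut.
- press_foot: grey foot of a tin press, fixed to the bench: plate 100 x 90 x 12 mm with corner screw heads up to 17 mm, round boss, washer 48 mm in diameter whose top is 31 mm above the bench; on it a fixed steel hex nut, 30 mm across flats, 31 to 49 mm up (top 4 mm a cone, 30 to 25 mm wide), on a 20 mm stud ending 53 mm up. Origin: centre of the underside, on the nut's axis; z up; two nut flats square to x.
- nut_seat (a point): on the nut's axis at the washer's top, 31 mm up, axes as press_foot: where the mouth (origin) of the fitting socket ends. Socket and nut hexagons agree when their x axes differ by a multiple of 60 degrees; beyond about 10 degrees off, even the right socket stays on top. A bore too small stops 12 mm or more above this point.
- empty_tin: bystander: empty ribbed tin, 68 mm in diameter, 76 mm tall; origin at the centre of its underside.
- wax: bystander: pale wax block, 44 x 72 x 28 mm; origin at the centre of its underside.
- matches: bystander: matchbox, 36 x 53 x 15 mm; origin at the centre of its underside.
Things that resemble listed ones, but are neither listed nor needed, are in the scene too. Leave any green look-alike of the socket_3 alone.

How it is judged:
By the outcome, as a careful person would: the job done as asked, in the order asked, and still so for the second after the job is handed in, while the arm keeps its last pose, push and grip.
It also fails if it takes over 64 s, if anything falls off the work surface, if the arm or the gripper's body presses on something with over 40 N, if the wrist force passes 120 N, or if a joint passes its speed limit or range.

## Robot

A 7-joint arm with a two-finger parallel gripper is mounted at the origin on a cart in front of the work surface, level with it; the furniture and walls round the work are solid. World frame = base frame: x ahead of the robot, y to its left, z up, the work surface at z = 0. Lengths are in m, angles in rad, forces in N, time in s.
With the tool pointing down it reaches from about 0.4 to 0.85 m from the base axis. Payload 10.4 kg.
Tool frame: the origin (TCP) lies between the finger pads; the fingertips stand ahead of it and the grasp point (between the pads) lies 5 mm behind it (manip.tip_extent is the z of the fingertips in the tool frame, in m); z points along the fingers, y is the line along which they close (so a half turn about z gives the same grasp; the last joint's range is limited). The gripper opens to 85 mm and grips with 20 to 120 N. Pads are 22 mm wide; open, the fingers measure 114 mm over their backs; the gripper's body (76 mm by 85 mm) begins 54 mm behind the grasp point. The pads swing forward as they close: fully open they stand 13 mm farther back than shut.
Start: joints at [1.174, 0.332, -0.065, 1.46, 0.022, 1.35, -0.088], TCP at [0.228, -0.582, 0.245] pointing down, gripper open.
Joint ranges: [-2.6, 2.6], [-0.5, 2.12], [-1.47, 1.34], [0.16, 2.42], [-1.27, 4.41], [0.06, 2.06], [-2.6, 2.6]. Speed limits (rad/s): [2.22, 2.22, 2.79, 2.79, 3.14, 3.14, 3.14].

## Interface

Orientations are given as a unit quaternion [x, y, z, w].
In Python, from workcell import status, viewer, manip gives the robot as it stands.
- The arm moves only by the tool play_rows, never from a script. Its argument "plan" is one flat list of numbers, 7 for each row, row after row: the turn, a rotation vector about the tool's x, y, z in degrees, then the shift along the tool's x, y, z in m, then the opening, from 0 (shut) to 1 (fully open). In form: [ax, ay, az, dx, dy, dz, grip, ax, ay, az, dx, dy, dz, grip, ...]. A call has 1 to 20 rows; each row is the pose to reach, as a shift and turn from the pose commanded when the call began, along the tool's axes at that moment; what a row does not reach only later rows make up. A row lasts 1/8 s, in which the tool goes at most 62.5 mm and 10.7 degrees, less where a joint would pass 70% of its speed; a pose out of reach is approached as far as the arm can. A call with a gripper value outside its range is refused whole. The fingers move at their own pace and stop on an object; "squeeze" is the grip in N (left out, the last holds). Time passes only in rows, so rows that repeat a pose let the fingers close. It gives the time, the measured TCP pose, the force, the opening and the grip force at its end, in the units of the state.
- status.get_obs(): the state, without advancing time (a new reading comes with each control period).
- viewer.camera(name): name is "scene" or "top" or "wrist"; returns the picture (400x640x3 uint8, red, green, blue); there is no depth.
- viewer.camera_model(name): a dict with "fx", "fy", "cx", "cy" (pixels), "R" (3x3) and "t" (3): a world point X has camera coordinates R X + t. Camera axes: x right, y down, z forward; pixel columns grow to the right and rows downward; lengths in m; the calibration is good to about 2 mm. A picture is of the moment at which its call begins: read the wrist's pose just before it. camera_model takes no time and is no camera call; for the wrist camera it gives the pose at the moment of the call.
- manip.hand_in(): hands the job in; it is judged then, once.
The state is a dict: "clock": time; "joint_pos": joint angles; "joint_velocities": joint speeds; "tau": joint torques, N m; "position": TCP position; "ee_rot": TCP orientation; "ft_force": force on the tool from outside, world axes, zero at the start; "torque": the same for the moment, N m; "grip_width": opening from 0.0 (shut) to 1.0 (fully open); "grasp_force": force on a finger pad.
Only numpy, scipy, OpenCV 4.12 (cv2) and the standard library are available. Lean on these libraries where they do the work, as an engineer would, in place of code of your own. Each camera call takes 0.05 s, during which the arm holds its last target. There are 200 camera calls.

## Working session

There is one attempt and no reset: what is moved stays moved. The work goes in short steps, Python scripts to look and compute and a tool call to move; the robot and the scene stay as the last step left them, time stands still between calls to the robot, and variables do not carry over. Pictures are saved under pics/ and viewed, at most 10 in all, crops included, and the job is handed in when it is done.

Besides the shell and the picture viewer there is one more tool, called after "Request:" as name(argument=value, ...), one argument or row to a line, values as JSON. play_rows: Moves the arm, as the interface text tells. Its arguments: {"type":"object","properties":{"plan":{"type":"array","items":{"type":"number"}},"squeeze":{"type":"number"}},"required":["plan"]}

```bash
ls; mkdir -p pics
python3 - <<'E'
from workcell import status, viewer, manip
import cv2
print(status.get_obs()); print(manip.tip_extent)
for n in ("scene","top"):
    im=viewer.camera(n); cv2.imwrite(f"pics/{n}0.png",cv2.cvtColor(im,cv2.COLOR_RGB2BGR))
    print(n,viewer.camera_model(n))
E
```

```text
pics
{'clock': 0.0, 'joint_pos': array([ 1.17441678,  0.33285039, -0.06467403,  1.46091755,  0.02159062,
        1.34990171, -0.0884759 ]), 'joint_velocities': array([ 0.00016114, -0.0003125 , -0.00010064,  0.00020626, -0.00051374,
        0.00129162, -0.00028617]), 'tau': array([ 4.42467708e-04, -6.25445580e+01,  4.89390583e-02, -3.91602373e+01,
        1.60836393e-02,  9.87326028e-03, -2.26171397e-05]), 'position': array([ 0.22806889, -0.5815304 ,  0.24454062]), 'ee_rot': array([ 9.82584973e-01,  1.85812521e-01, -1.59367184e-04, -6.72421264e-04]), 'ft_force': array([-0.05471882, -0.26910431,  0.36972873]), 'torque': array([-0.06147929, -0.01941675,  0.03484469]), 'grasp_force': 0.0, 'grip_width': 0.9995269760723201}
0.014
scene {'fx': 401.32506896247264, 'fy': 401.32506896247264, 'cx': 315.97378977235337, 'cy': 198.5009303618102, 'R': array([[-0.79717061, -0.60371249,  0.00708824],
       [-0.42722192,  0.5557506 , -0.71317789],
       [ 0.42661511, -0.5715527 , -0.70094726]]), 't': array([0.32405901, 0.3700499 , 0.70077264])}
top {'fx': 396.45676991137015, 'fy': 396.45676991137015, 'cx': 320.8910840254688, 'cy': 201.28127626656513, 'R': array([[-0.00372885, -0.99996523, -0.00745919],
       [-0.99569248,  0.00440376, -0.09261262],
       [ 0.09264225,  0.00708172, -0.99567428]]), 't': array([-0.16426592,  0.57566301,  0.85827591])}
```

View pics/scene0.png

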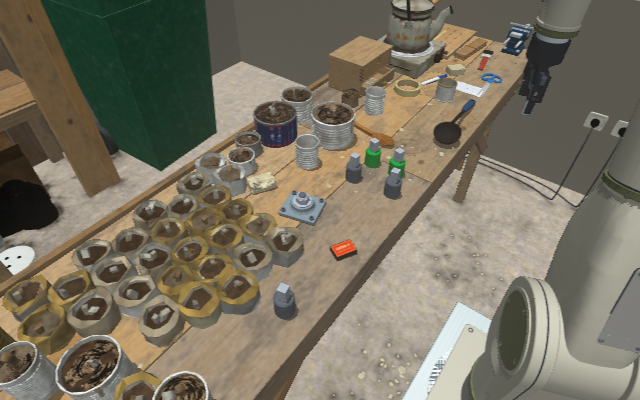

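View pics/top0.png

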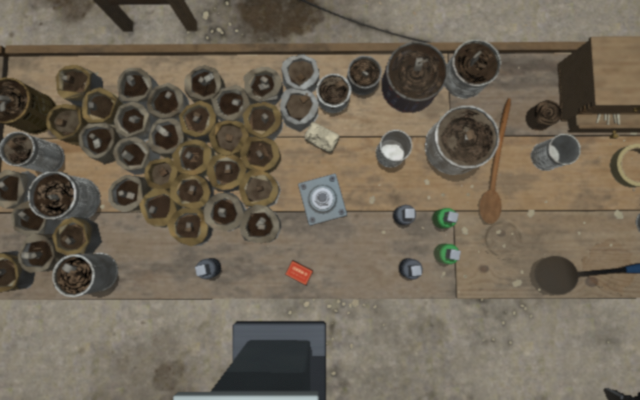

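The scene view has three dark sockets at (354,168), (393,184) and (285,302). In the top view these are at (404,214), (411,269) and (207,268). The two green ones, at top (446,217) and (449,254), are look-alikes to leave alone. The foot is at top (323,199) and the matchbox at (300,272). The wax is at (322,136), and a tin is at (394,150). Next I'll make one enlarged crop and cast rays.

```bash
cat > h.py <<'E'
import numpy as np, cv2
from workcell import status, viewer, manip
from scipy.spatial.transform import Rotation as Ro
def ray(m,u,v):
    R=np.array(m["R"]);t=np.array(m["t"])
    return -R.T@t, R.T@np.array([(u-m["cx"])/m["fx"],(v-m["cy"])/m["fy"],1])
def on(m,u,v,z):
    o,d=ray(m,u,v); return o+d*(z-o[2])/d[2]
def pix(m,X):
    c=np.array(m["R"])@np.asarray(X,float)+m["t"]; return c[0]/c[2]*m["fx"]+m["cx"],c[1]/c[2]*m["fy"]+m["cy"]
def shot(n,name=None):
    m=viewer.camera_model(n); im=cv2.cvtColor(viewer.camera(n),cv2.COLOR_RGB2BGR)
    if name: cv2.imwrite(f"pics/{name}.png",im)
    return m,im
E
python3 - <<'E'
from h import *
im=cv2.imread("pics/top0.png"); m=viewer.camera_model("top")
sc=cv2.imread("pics/scene0.png"); ms=viewer.camera_model("scene")
def crop(i,u,v,w=66,h=50): return cv2.resize(i[v-h//2:v+h//2,u-w//2:u+w//2],(264,200),interpolation=cv2.INTER_CUBIC)
a=[(404,214),(411,269),(207,268)]; b=[(354,168),(393,184),(285,302)]
rows=[np.hstack([crop(im,*p) for p in a]),np.hstack([crop(sc,*p) for p in b]),np.hstack([crop(im,323,199),crop(sc,302,205),crop(im,447,235)])]
cv2.imwrite("pics/c0.png",np.vstack(rows))
for p in a: print("top",on(m,p[0]+3,p[1],.08).round(3))
for p in b: print("scene",on(ms,p[0],p[1]-13,.08).round(3))
print(on(m,323,199,.04),on(ms,302,200,.04))
hsv=cv2.cvtColor(im,cv2.COLOR_BGR2HSV)
for p in a:
    for t in(150,):
        r=im[p[1]-14:p[1]+14,p[0]-14:p[0]+18].astype(int)
        msk=((r[...,0]>r[...,2]+5)&(r.sum(2)>330)).astype(np.uint8)
        n,l,s,c=cv2.connectedComponentsWithStats(msk); k=1+s[1:,4].argmax()
        rr=cv2.minAreaRect(np.argwhere(l==k)[:,::-1].astype(np.float32)); u,v=c[k]+[p[0]-14,p[1]-14]
        print(s[k,4],rr,(u,v),on(m,u,v,.08).round(4))
E
```

```text
top [ 0.543 -0.346  0.08 ]
top [ 0.429 -0.358  0.08 ]
top [0.433 0.063 0.08 ]
scene [ 0.547 -0.354  0.08 ]
scene [ 0.431 -0.36   0.08 ]
scene [0.423 0.079 0.08 ]
[ 0.57870768 -0.17136056  0.04      ] [ 0.57600409 -0.16492713  0.04      ]
95 ((19.5, 12.5), (9.0, 9.0), 90.0) (np.float64(409.29473684210524), np.float64(212.70526315789473)) [ 0.5452 -0.3512  0.08  ]
98 ((19.0, 15.0), (10.0, 10.0), 90.0) (np.float64(416.05102040816325), np.float64(269.9591836734694)) [ 0.4272 -0.3622  0.08  ]
95 ((7.294118404388428, 15.676470756530762), (10.186494827270508, 9.45888900756836), 75.96376037597656) (np.float64(200.4), np.float64(269.6)) [0.4293 0.0824 0.08  ]
```

View pics/c0.png

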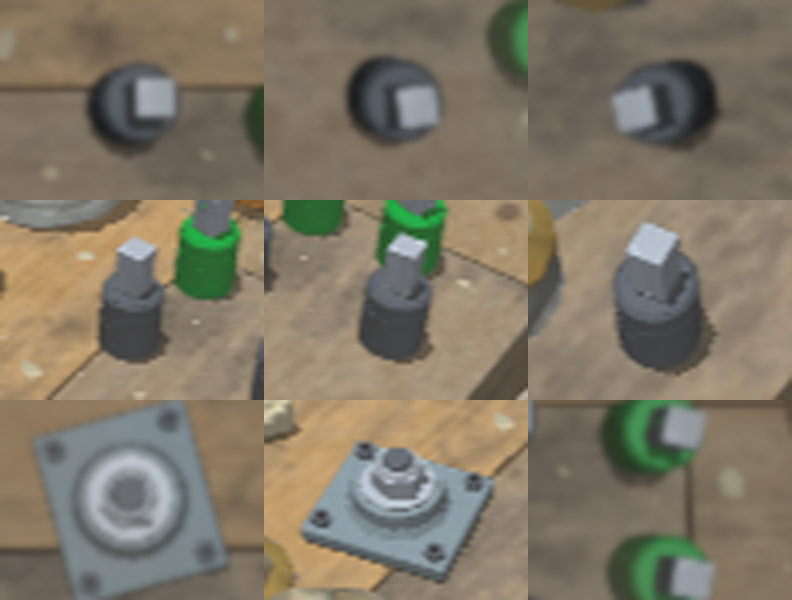

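The crop confirms that the three dark sockets A, B and C stand upright with bright adapters, and that the other two are green look-alikes. Next I'll look from near with the wrist camera.

```bash
cat >> h.py <<'E'
def go(x,y,z,yaw=None):
    "print shift/turn from the measured pose; yaw = world yaw of tool x, deg"
    o=status.get_obs(); R=Ro.from_quat(o["ee_rot"]); p=o["position"]
    cur=np.degrees(np.arctan2(*R.as_matrix()[[1,0],0]))
    T=Ro.from_euler("z",cur if yaw is None else yaw,degrees=True)*Ro.from_quat([1,0,0,0])
    print("turn",np.degrees((R.inv()*T).as_rotvec()).round(2),"shift",R.inv().apply(np.array([x,y,z])-p).round(4),"now",p.round(4),"yaw",round(cur,2),"t",o["clock"])
E
python3 - <<'E'
from h import *
m=viewer.camera_model("wrist"); o=status.get_obs(); R=Ro.from_quat(o["ee_rot"])
c,d=ray(m,320,200); print(m["fx"],R.inv().apply(c-o["position"]),R.inv().apply(d), "img right:",R.inv().apply(np.array(m["R"])[0]))
go(.48,-.35,.26,0); go(.48,-.35,.26)
E
```

```text
288.57884582929466 [ 0.06943697  0.00044958 -0.12860649] [-2.78805634e-01 -9.15971512e-04  9.60374612e-01] img right: [ 6.22402369e-04  9.99999803e-01 -8.47942793e-05]
turn [-7.000e-02  2.000e-02  2.142e+01] shift [ 0.319  -0.1236 -0.0153] now [ 0.2281 -0.5815  0.2446] yaw 21.42 t 0.1
turn [-0.07  0.   -0.  ] shift [ 0.319  -0.1236 -0.0153] now [ 0.2281 -0.5815  0.2446] yaw 21.42 t 0.1
```

Request:
play_rows(
  plan=[0,0,21.4,0.345,-0.189,0.045,0.55,0,0,21.4,0.345,-0.189,0.045,0.55,0,0,21.4,0.345,-0.189,0.045,0.55,0,0,21.4,0.345,-0.189,0.045,0.55,0,0,21.4,0.345,-0.189,0.045,0.55,0,0,21.4,0.345,-0.189,0.045,0.55,0,0,21.4,0.345,-0.189,0.045,0.55,0,0,21.4,0.345,-0.189,0.045,0.55,0,0,21.4,0.345,-0.189,0.045,0.55,0,0,21.4,0.345,-0.189,0.045,0.55,0,0,21.4,0.345,-0.189,0.045,0.55],
  squeeze=60,
)

```text
clock: 1.48
position: [0.4799, -0.2808, 0.2004]
ee_rot: [1.0, -0.001, 0.0, 0.0]
ft_force: [0.4, 0.2, -0.3]
grip_width: 0.552
grasp_force: 0.0
```

Run:
```python
from h import *
o=status.get_obs(); print(o["position"],o["joint_velocities"].round(3).max(),o["clock"],o["grip_width"])
m,im=shot("wrist","w1")
print([np.round(pix(m,p)) for p in [(.545,-.351,.082),(.427,-.362,.082),(.577,-.171,.05)]])
```

```text
[ 0.47988335 -0.28082075  0.20044605] 0.002 1.475 0.5518536532810986
[array([405., 122.]), array([406., 252.]), array([198.,  85.])]
```

View pics/w1.png

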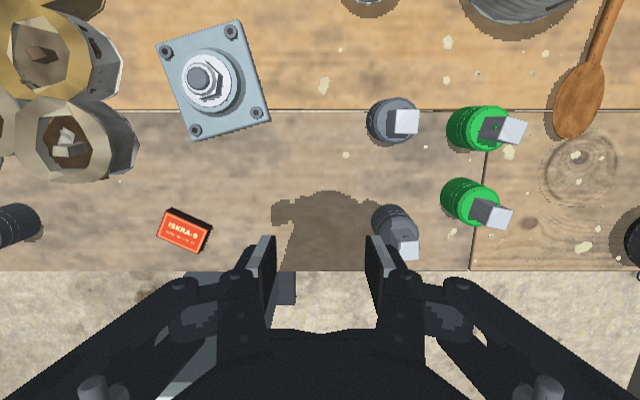

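The wrist view shows adapter A at (405,122), adapter B at (403,245) next to the fingers, and the foot's stud at (199,78). The foot's plate corners are about (155,47), (240,18), (271,122) and (193,140).

```bash
cat >> h.py <<'E'
def bright(m,im,u,v,z,r=22,thr=520):
    "bright grey quad near (u,v): centre and edge angle on plane z"
    x0,y0=int(u-r),max(int(v-r),0); c=im[y0:int(v+r),x0:int(u+r)].astype(int)
    k=((c.sum(2)>thr)&(c.max(2)-c.min(2)<40)).astype(np.uint8)
    n,l,s,ce=cv2.connectedComponentsWithStats(k); j=1+s[1:,4].argmax()
    cn=max(cv2.findContours((l==j).astype(np.uint8),0,1)[0],key=len).reshape(-1,2)+[x0,y0]
    P=np.array([on(m,*q,z)[:2] for q in cn])*1000
    rr=cv2.minAreaRect(P.astype(np.float32)); return s[j,4],rr
E
python3 - <<'E'
from h import *
m=viewer.camera_model("wrist"); im=cv2.imread("pics/w1.png")
for t in(450,520,580): print("A",t,bright(m,im,405,122,.082,thr=t)); print("B",t,bright(m,im,404,248,.082,thr=t))
# plate mask
hsv=cv2.cvtColor(im,cv2.COLOR_BGR2HSV)[:170,130:300]
print(hsv[30,40],hsv[125,70])
k=((hsv[...,0]>80)&(hsv[...,0]<125)&(hsv[...,1]>15)&(hsv[...,2]>60)).astype(np.uint8)
n,l,s,c=cv2.connectedComponentsWithStats(k); j=1+s[1:,4].argmax()
cn=max(cv2.findContours((l==j).astype(np.uint8),0,1)[0],key=len)
hull=cv2.convexHull(cn).reshape(-1,2)+[130,0]
print(s[j],cv2.minAreaRect(np.array([on(m,*q,.012)[:2]*1000 for q in hull],np.float32)))
q=cv2.approxPolyDP(hull.reshape(-1,1,2),5,True).reshape(-1,2); P=np.array([on(m,*a,.012)[:2] for a in q]);print(q.tolist(),P.round(4).tolist(),P.mean(0))
cv2.imwrite("pics/n1.png",np.hstack([cv2.resize(im[40:120,155:255],(500,400),interpolation=2),cv2.resize(im[90:150,370:430],(300,400),interpolation=2)]))
E
```

```text
A 450 (np.int32(604), ((545.7962036132812, -355.4492492675781), (25.35420036315918, 19.188995361328125), 89.98222351074219))
B 450 (np.int32(364), ((428.1451721191406, -364.12158203125), (20.51901626586914, 18.776575088500977), 5.765713214874268))
A 520 (np.int32(564), ((545.7969970703125, -352.5807189941406), (19.39142608642578, 19.18899917602539), 89.98222351074219))
B 520 (np.int32(342), ((428.1823425292969, -363.6166687011719), (19.679676055908203, 17.773273468017578), 5.239699363708496))
A 580 (np.int32(521), ((545.8137817382812, -352.44561767578125), (18.781070709228516, 17.58961296081543), 89.98233032226562))
B 580 (np.int32(321), ((428.3232727050781, -363.61297607421875), (18.569089889526367, 17.754928588867188), 5.239726543426514))
[ 17  99 214] [ 96  36 168]
[  26   20  114  121 6887] ((582.1090087890625, -172.3059539794922), (98.6355972290039, 89.2643051147461), 14.931833267211914)
[[238, 20], [269, 119], [192, 140], [156, 45]] [[0.6398, -0.201], [0.547, -0.2266], [0.5251, -0.1424], [0.6178, -0.1179]] [ 0.58242347 -0.1719469 ]
```

View pics/n1.png

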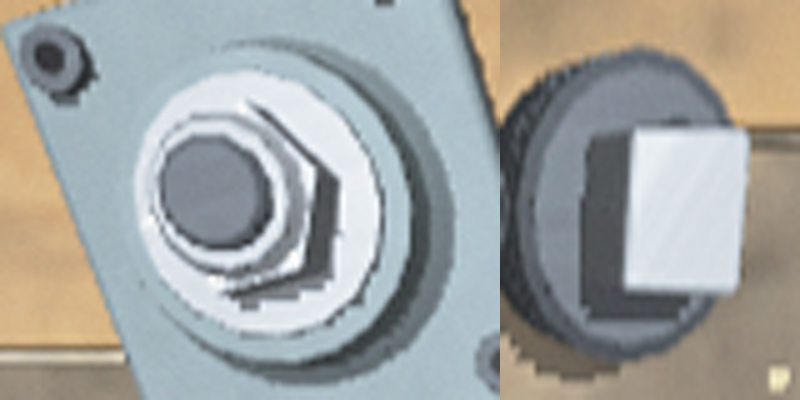

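Request:
play_rows(
  plan=[0,0,0,0.066,0.0717,0.06,0.55,0,0,0,0.066,0.0717,0.06,0.55,0,0,0,0.066,0.0717,0.1,0.55,0,0,0,0.066,0.0717,0.134,0.55,0,0,0,0.066,0.0717,0.134,0.55,0,0,0,0.066,0.0717,0.134,0.55,0,0,0,0.066,0.0717,0.134,0.1,0,0,0,0.066,0.0717,0.134,0.1,0,0,0,0.066,0.0717,0.134,0.1,0,0,0,0.066,0.0717,0.134,0.1],
  squeeze=80,
)

```text
clock: 2.78
position: [0.5473, -0.3521, 0.0682]
ee_rot: [1.0, 0.0, 0.001, 0.001]
ft_force: [-0.4, 0.8, 5.9]
grip_width: 0.217
grasp_force: 78.0
```

Run:
```python
from h import *
m=viewer.camera_model("wrist")
import h
# stud check from old picture: rebuild the old camera pose at w1
o=status.get_obs(); print(o["position"],o["ee_rot"].round(4),o["grip_width"],o["grasp_force"],o["ft_force"],o["clock"])
s=viewer.camera_model("top"); 
p0=np.array([.47988,-.28082,.20045]); dl=p0-o["position"]; m2=dict(m); m2["t"]=np.array(m["t"])-np.array(m["R"])@dl
print("stud",on(m2,198.0,78.4,.053))
```

```text
[ 0.54732911 -0.35207829  0.06822732] [1.0e+00 2.0e-04 1.2e-03 8.0e-04] 0.2167325846090605 78.01050066947937 [-0.42447663  0.76599311  5.9137846 ] 2.775
stud [ 0.58228135 -0.17237906  0.053     ]
```

Grasped: opening 0.217 × 85 is about 18–20 mm. The stud's ray and the plate's centre agree to within 0.5 mm. I'll lift and carry it over the nut at yaw 15.

Request:
play_rows(
  plan=[0,0,0,0,0,-0.05,0.1,0,0,0,0,0,-0.09,0.1,0,0,0,0,0,-0.09,0.1,0,0,-5,0.012,-0.06,-0.09,0.1,0,0,-10,0.025,-0.12,-0.09,0.1,0,0,-15,0.037,-0.18,-0.09,0.1,0,0,-15,0.037,-0.18,-0.09,0.1,0,0,-15,0.037,-0.18,-0.09,0.1,0,0,-15,0.037,-0.18,-0.09,0.1],
)

```text
clock: 3.9
position: [0.5827, -0.1734, 0.1556]
ee_rot: [0.992, 0.129, -0.001, 0.0]
ft_force: [-0.3, 0.7, -2.6]
grip_width: 0.22
grasp_force: 79.7
```

Run:
```python
from h import *
go(.5835,-.1723,.115,15)
o=status.get_obs(); print(o["ft_force"],o["grip_width"],o["grasp_force"])
m,im=shot("wrist","w2"); ms,s=shot("scene","s2")
u,v=map(int,pix(ms,(.5823,-.172,.08)))
a=cv2.resize(s[v-60:v+60,u-60:u+60],(480,480),interpolation=2)
print(u,v)
w=cv2.resize(im[60:340,180:460],(480,480)) 
cv2.imwrite("pics/c2.png",np.hstack([a,w])[:, :800])
```

```text
turn [ 0.01  0.07 -0.14] shift [ 0.0011 -0.0008  0.0406] now [ 0.5827 -0.1734  0.1556] yaw 14.86 t 3.9
[-0.26954745  0.70737556 -2.61802224] 0.2197862610290806 79.68785762786865
301 185
```

View pics/c2.png

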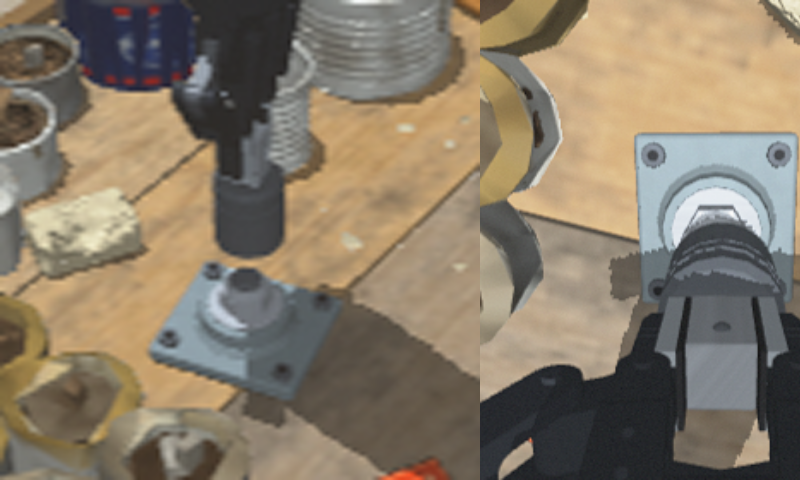

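The socket hangs upright over the nut, and the wrist view shows a nut flat square to the tool's x, so the nut's yaw of 15° is confirmed. I'll lower it carefully.

Request:
play_rows(
  plan=[0,0,0,0.001,-0.001,0.025,0.1,0,0,0,0.001,-0.001,0.035,0.1,0,0,0,0.001,-0.001,0.038,0.1,0,0,0,0.001,-0.001,0.041,0.1,0,0,0,0.001,-0.001,0.044,0.1,0,0,0,0.001,-0.001,0.044,0.1],
)

```text
clock: 4.75
position: [0.5853, -0.1701, 0.1159]
ee_rot: [0.991, 0.131, 0.001, 0.001]
ft_force: [-7.6, 3.7, 19.4]
grip_width: 0.22
grasp_force: 82.9
```

Request:
play_rows(
  plan=[0,0,0,-0.001,0.001,-0.008,0.1,0,0,10,-0.001,0.001,-0.008,0.1,0,0,20,-0.001,0.001,-0.008,0.1,0,0,30,-0.001,0.001,-0.008,0.1,0,0,30,-0.001,0.001,-0.008,0.1,0,0,30,-0.001,0.001,-0.008,0.1],
)

```text
clock: 5.5
position: [0.5835, -0.1717, 0.1206]
ee_rot: [0.992, -0.128, 0.0, 0.0]
ft_force: [0.0, 0.6, -3.5]
grip_width: 0.216
grasp_force: 79.7
```

Run:
```python
from h import *
go(.5835,-.1723,.112,-15); print(status.get_obs()["ft_force"])
```

```text
turn [ 0.01 -0.03  0.24] shift [0.0001 0.0006 0.0086] now [ 0.5835 -0.1717  0.1206] yaw -14.76 t 5.5
[ 0.02627101  0.62377569 -3.50658438]
```

Request:
play_rows(
  plan=[0,0,0,0,0.0005,0.003,0.1,0,0,0,0,0.0005,0.006,0.1,0,0,0,0,0.0005,0.009,0.1,0,0,0,0,0.0005,0.009,0.1,0,0,0,0,0.0005,0.009,0.1],
)

```text
clock: 6.12
position: [0.5857, -0.1725, 0.1159]
ee_rot: [0.992, -0.13, 0.003, 0.0]
ft_force: [-4.8, 1.3, 26.6]
grip_width: 0.217
grasp_force: 84.3
```

Both angles stop at the same height, with the mouth about 17 mm above the seat, so socket A is too small. I'll put it back where it stood.

Request:
play_rows(
  plan=[0,0,0,0,0,-0.045,0.1,0,0,0,0,0,-0.045,0.1,0,0,-5,0.004,0.061,-0.045,0.1,0,0,-10,0.008,0.122,-0.045,0.1,0,0,-15,0.0116,0.1833,-0.03,0.1,0,0,-15,0.0116,0.1833,0.01,0.1,0,0,-15,0.0116,0.1833,0.035,0.1,0,0,-15,0.0116,0.1833,0.038,0.1,0,0,-15,0.0116,0.1833,0.038,0.1],
)

```text
clock: 7.25
position: [0.5473, -0.3521, 0.0737]
ee_rot: [1.0, 0.0, 0.0, 0.0]
ft_force: [1.4, 0.2, -2.9]
grip_width: 0.218
grasp_force: 80.0
```

Run:
```python
from h import *
go(.5473,-.3521,.068,0); print(status.get_obs()["ft_force"])
```

```text
turn [ 0.01 -0.02  0.05] shift [-0.     -0.      0.0057] now [ 0.5473 -0.3521  0.0737] yaw 0.05 t 7.25
[ 1.37880102  0.20426063 -2.91653037]
```

Request:
play_rows(
  plan=[0,0,0,0,0,0.003,0.1,0,0,0,0,0,0.006,0.1,0,0,0,0,0,0.006,0.1,0,0,0,0,0,0.005,0.55,0,0,0,0,0,0.005,0.55,0,0,0,0,0,0.005,0.55,0,0,0,0,0,-0.05,0.55,0,0,0,0,0,-0.065,0.55,0,0,-5.5,-0.06,0.006,-0.065,0.55,0,0,-5.5,-0.1185,0.0115,-0.065,0.55,0,0,-5.5,-0.1185,0.0115,-0.065,0.55,0,0,-5.5,-0.1185,0.0115,-0.065,0.55],
)

```text
clock: 8.75
position: [0.429, -0.3636, 0.1385]
ee_rot: [0.999, 0.048, 0.0, 0.0]
ft_force: [-0.2, 0.5, -1.5]
grip_width: 0.55
grasp_force: 0.0
```

Run:
```python
from h import *
m,im=shot("wrist","w3")
for z,X in(("B",(.4283,-.3636,.082)),("A",(.5458,-.3525,.082))):
    u,v=pix(m,X); print(z,u,v,bright(m,im,u,v,.082,r=30,thr=470) if 0<u<640 and 0<v<400 else "")
go(.4286,-.3636,.067,5.5)
u,v=map(int,pix(m,(.4283,-.3636,.082)));print(u,v)
cv2.imwrite("pics/c3.png",im)
```

```text
B 319.67279164372945 223.20250294896223 (np.int32(14), ((436.3735046386719, -355.92193603515625), (1.4212913513183594, 3.381816864013672), 5.539731979370117))
A 320.09286029078254 29.72003574328616 (np.int32(1337), ((544.5465087890625, -350.2587585449219), (24.37409019470215, 19.393938064575195), 89.36798095703125))
turn [ 0.01 -0.05  0.08] shift [-0.0011  0.0002  0.0715] now [ 0.4296 -0.3633  0.1385] yaw 5.58 t 8.8
319 223
```

View pics/c3.png

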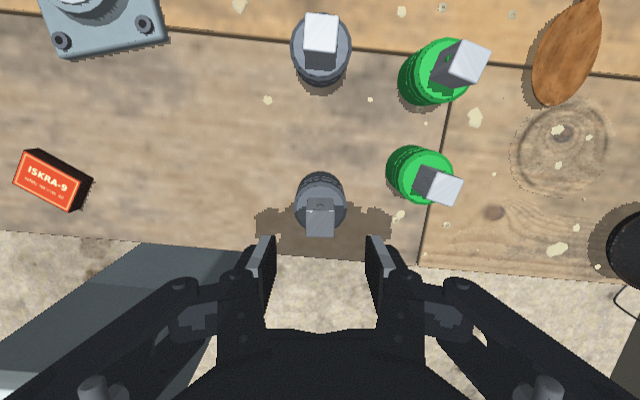

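A stands upright again at (322,33). Adapter B is at (320,224), square to the tool and centred between the fingers. I'll descend and grip it.

Request:
play_rows(
  plan=[0,0,0,-0.0005,0,0.035,0.55,0,0,0,-0.0005,0,0.071,0.55,0,0,0,-0.0005,0,0.071,0.55,0,0,0,-0.0005,0,0.071,0.55,0,0,0,-0.0005,0,0.071,0.1,0,0,0,-0.0005,0,0.071,0.1,0,0,0,-0.0005,0,0.071,0.1,0,0,0,-0.0005,0,0.071,0.1],
  squeeze=80,
)

```text
clock: 9.8
position: [0.429, -0.3644, 0.0688]
ee_rot: [0.999, 0.048, 0.001, 0.001]
ft_force: [-0.1, 0.6, 6.3]
grip_width: 0.216
grasp_force: 78.1
```

Request:
play_rows(
  plan=[0,0,0,0,0,-0.05,0.1,0,0,0,0,0,-0.09,0.1,0,0,0,0,0,-0.09,0.1,0,0,-2,0.042,-0.044,-0.09,0.1,0,0,-4,0.086,-0.088,-0.09,0.1,0,0,-7,0.129,-0.132,-0.09,0.1,0,0,-9.5,0.1717,-0.1764,-0.09,0.1,0,0,-9.5,0.1717,-0.1764,-0.09,0.1,0,0,-9.5,0.1717,-0.1764,-0.09,0.1,0,0,-9.5,0.1717,-0.1764,-0.09,0.1],
)

```text
clock: 11.05
position: [0.5809, -0.1732, 0.1564]
ee_rot: [0.992, 0.129, -0.001, 0.0]
ft_force: [-0.2, 0.4, -3.4]
grip_width: 0.218
grasp_force: 79.8
```

Run:
```python
from h import *
go(.583,-.1723,.115,15); print(status.get_obs()["ft_force"])
```

```text
turn [ 0.    0.09 -0.12] shift [ 0.0023 -0.0003  0.0414] now [ 0.5809 -0.1732  0.1564] yaw 14.88 t 11.05
[-0.16602137  0.44466452 -3.3932312 ]
```

Request:
play_rows(
  plan=[0,0,0,0.0023,-0.0003,0.02,0.1,0,0,0,0.0023,-0.0003,0.034,0.1,0,0,0,0.0023,-0.0003,0.037,0.1,0,0,0,0.0023,-0.0003,0.04,0.1,0,0,0,0.0023,-0.0003,0.043,0.1,0,0,0,0.0023,-0.0003,0.045,0.1,0,0,0,0.0023,-0.0003,0.045,0.1],
)

```text
clock: 11.92
position: [0.5842, -0.1708, 0.1124]
ee_rot: [0.991, 0.131, 0.0, 0.0]
ft_force: [-0.6, -0.9, -5.2]
grip_width: 0.216
grasp_force: 79.7
```

No contact yet, and the mouth is already lower than A reached. I'll continue down.

Request:
play_rows(
  plan=[0,0,0,0,0,0.003,0.1,0,0,0,0,0,0.006,0.1,0,0,0,0,0,0.006,0.1],
)

```text
clock: 12.3
position: [0.584, -0.1707, 0.1059]
ee_rot: [0.991, 0.131, -0.0, -0.0]
ft_force: [0.4, 0.2, -4.4]
grip_width: 0.217
grasp_force: 79.7
```

Request:
play_rows(
  plan=[0,0,0,-0.0005,0.0005,0.003,0.1,0,0,0,-0.0005,0.0005,0.005,0.1,0,0,0,-0.0005,0.0005,0.0065,0.1,0,0,0,-0.0005,0.0005,0.0075,0.1,0,0,0,-0.0005,0.0005,0.0075,0.1,0,0,0,-0.0005,0.0005,0.0075,0.1],
)

```text
clock: 13.05
position: [0.584, -0.1713, 0.0999]
ee_rot: [0.991, 0.131, 0.0, 0.0]
ft_force: [-3.5, 0.5, 5.8]
grip_width: 0.22
grasp_force: 81.4
```

Run:
```python
from h import *
o=status.get_obs(); print(o["position"],o["ft_force"],o["torque"],Ro.from_quat(o["ee_rot"]).as_matrix()[:,2].round(4))
ms,s=shot("scene","s4"); u,v=map(int,pix(ms,(.5823,-.172,.06)))
mt,t=shot("top")
a=cv2.resize(s[v-50:v+50,u-50:u+50],(400,400),interpolation=2)
b=cv2.resize(t[180:300,320:440],(400,400),interpolation=2)
cv2.imwrite("pics/c4.png",np.hstack([a,b]))
```

```text
[ 0.58398251 -0.17132542  0.09985745] [-3.52506997  0.53493204  5.83591759] [ 0.22954718  1.04682241 -0.02464181] [ 5.e-04 -4.e-04 -1.e+00]
```

View pics/c4.png

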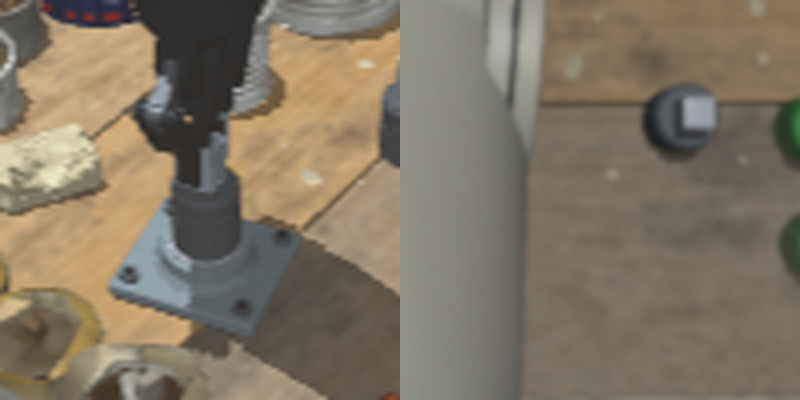

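The socket sits down on the washer. The TCP is at 0.0999 m against the expected 0.0998 m, with about 9 N of contact, the tool vertical and the grip held. A stands upright on the bench, and C was never touched. I'm handing in.

```bash
python3 -c "
from workcell import manip; print(manip.hand_in())"
```

```text
the job is handed in; nothing more can be done
None
```

The second socket I tried went fully down over the nut; I handed the job in with it upright, home on the washer and still gripped by its adapter, with the too-small first socket standing back in its place and the third never touched.

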